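Find a wheel's heavy side on the balancing stand

TASK

The closed wheel on the balancing stand has a weight sealed inside off-centre, at a place you cannot see, and the stand's drag brake keeps the wheel from swinging round by itself. Grip the crank handle, wind the wheel at least one full turn either way and feel by the force where its heavy side is, then bring the heavy side straight down and finish still gripping the handle, holding the wheel still there. Do not knock the loose tape measure or bearing beside the stand.

Things in the scene. Friction and masses are not known exactly. Their poses are not given: they have to be found in the camera images.
- stand: Fixed balancing stand: dark steel foot 140 x 160 x 14 mm, grey upright 134 mm wide, 175 mm tall at its back, with an oval flange bearing that carries the shaft. Origin: centre of the foot's underside; x to the back (away from the operator), y to the operator's left, z up. Wheel axis: level, along the stand's x, 105 mm above the origin. Position and yaw differ in each run.
- wheel_face (a point): Centre of the wheel's front face, on the axis, 60 mm in front of and 105 mm above the stand's origin; its axes are the stand's, they do not turn. Plain closed aluminium wheel, 124 mm in diameter, 40 mm thick. A drag brake (constant friction, about 0.30 N m either way at any angle) leaves it where it is put. Wheel and crank alone balance (dark button opposite the handle).
- wheel (a joint): Turn of the wheel, rad: 0 with the crank handle straight above the axis, growing clockwise seen from the front (handle goes top, operator's right = stand -y, bottom). No stops; it counts on beyond a full turn; it starts within 0.5 of 0. At rest the brake may carry any part of the load: the handle's force tells only while the wheel turns or just after a slow creep one way.
- wheel_hub (a point): Same axis at mid-thickness of the wheel, 20 mm behind wheel_face. In this plane one slug is sealed in (about 0.5 kg, 38 mm off the axis: 0.14 to 0.23 N m at most), unmarked, unseen, at another bearing each run; it does not shift. Turning one way, the crank is hardest where the slug rises level with the axis, easiest where it sinks level; it is straight down a quarter turn before the hardest.
- sleeve: Black round grip of the crank, 20 mm diameter, 68 mm long, turning freely on a pin that stands out of the wheel's front, parallel to the axis and 45 mm from it. Origin: mid-sleeve, 54 mm in front of the wheel's face; x along the sleeve, to the back; its front end is 88 mm from the face. Grip it from above, across, near the front end, so the gripper clears the wheel when the handle is low.
- tape_measure: Loose yellow tape measure, 35 x 72 x 59 mm, standing to the right of the stand, a bystander. Origin: centre of its underside.
- bearing: Loose grey steel insert bearing, 62 mm in diameter, 38 mm high, to the right of the stand, a bystander. Origin: centre of its underside.

How it is judged:
By the outcome, as a careful person would: the job done as asked, in the order asked, and still so for the second after the job is handed in, while the arm keeps its last pose, push and grip.
It also fails if it takes over 72 s, if anything falls off the work surface, if the arm or the gripper's body presses on something with over 40 N, if the wrist force passes 120 N, or if a joint passes its speed limit or range.

ROBOT

A 6-joint arm with a two-finger parallel gripper is mounted at the origin on a cart in front of the work surface, level with it; the furniture and walls round the work are solid. World frame = base frame: x ahead of the robot, y to its left, z up, the work surface at z = 0. Lengths are in mm, angles in degrees, forces in N, time in s.
With the tool pointing down it reaches from about 350 to 850 mm from the base axis. Payload 8.1 kg.
Tool frame: the origin (TCP) lies at the very end of the fingers, on their centre line; the grasp point (between the pads) lies 19 mm behind it; z points along the fingers, y is the line along which they close (so a half turn about z gives the same grasp; the last joint's range is limited). The gripper opens to 85 mm and grips with 20 to 120 N. Pads are 22 mm wide; open, the fingers measure 114 mm over their backs; the gripper's body (76 mm by 85 mm) begins 54 mm behind the grasp point. The pads swing forward as they close: fully open they stand 13 mm farther back than shut.
Start: joints at [-78.346, 7.471, 85.268, -0, 87.261, -4.893], TCP at [170.901, -575.15, 231.292] pointing down, gripper open.
Joint ranges: [-169.43, 169.43], [-51.17, 129.36], [1.28, 143.12], [-76.62, 256.62], [0, 156.53], [-152.29, 152.29]. Speed limits (degrees/s): [136.94, 136.94, 159.86, 180, 180, 180].

INTERFACE

Orientations are given as [roll, pitch, yaw] about the fixed x, y, z axes, in that order (R = Rz(yaw) Ry(pitch) Rx(roll)).
In Python, from bench import status, viewer, job gives the robot as it stands.
- The arm moves only by the tool arm_command, never from a script. Its argument "targets" is a list that holds one entry, the list of rows, each a list of 7 numbers: the shift along the world's x, y, z in m, then the turn, a rotation vector about the world's x, y, z in rad, then the opening, from -1 (shut) to 1 (fully open). In form: [[[dx, dy, dz, rx, ry, rz, gripper], ...]]. A call has 1 to 10 rows; each row shifts and turns the commanded pose from where the row before left it; what a row does not reach is not made up. A row lasts 1/8 s, in which the tool goes at most 62.5 mm and 10.7 degrees, less where a joint would pass 70% of its speed; a pose out of reach is approached as far as the arm can. A call with a gripper value outside its range is refused whole. The fingers move at their own pace and stop on an object; "force" is the grip in N (left out, the last holds). Time passes only in rows, so rows that do not move let the fingers close. It gives the time, the measured TCP pose, the force, the opening and the grip force at its end, in the units of the state.
- status.sense(): the state, without advancing time (a new reading comes with each control period).
- viewer.snapshot(name): name is "scene" or "side" or "wrist"; returns the picture (400x640x3 uint8, red, green, blue); there is no depth.
- viewer.camera_model(name): a dict with "vertical_fov" (degrees; the focal length in pixels is half the picture's height over the tangent of half this angle, whatever the lens; pixels are square), "cx", "cy" (the principal point, pixels), "xyz" and "attitude" of the camera in the world. Camera axes: x right, y down, z forward; pixel columns grow to the right and rows downward; lengths in mm; the calibration is good to about 2 mm. The wrist camera is an equidistant fisheye: a pixel r from the principal point sees the ray r / f radians off the axis. A picture is of the moment at which its call begins: read the wrist's pose just before it. camera_model takes no time and is no camera call; for the wrist camera it gives the pose at the moment of the call.
- job.hand_in(): hands the job in; it is judged then, once.
The state is a dict: "time": time; "joint_pos": joint angles; "qd": joint speeds; "joint_efforts": joint torques, N m; "tool_pos": TCP position; "tcp_rot": TCP orientation; "ft_force": force on the tool from outside, world axes, zero at the start; "wrist_torque": the same for the moment, N m; "finger_gap": finger opening in mm; "grip_force": force on a finger pad.
Only numpy, scipy, OpenCV 4.12 (cv2) and the standard library are available. Lean on these libraries where they do the work, as an engineer would, in place of code of your own. Each camera call takes 0.05 s, during which the arm holds its last target. There are 200 camera calls.

## Working session

There is one attempt and no reset: what is moved stays moved. The work goes in short steps, Python scripts to look and compute and a tool call to move; the robot and the scene stay as the last step left them, time stands still between calls to the robot, and variables do not carry over. Pictures are saved under pics/ and viewed, at most 10 in all, crops included, and the job is handed in when it is done.

Besides the shell and the picture viewer there is one more tool, called after "Request:" as name(argument=value, ...), one argument or row to a line, values as JSON. arm_command: Moves the arm, as the interface text tells. Its arguments: {"type":"object","properties":{"targets":{"type":"array"},"force":{"type":"number"}},"required":["targets"]}

```bash
mkdir -p pics; python3 - <<'E'
from bench import status, viewer, job
import cv2
for n in ("scene","side"):
    im=viewer.snapshot(n); cv2.imwrite(f"pics/{n}0.png",im[:,:,::-1]); print(n,viewer.camera_model(n))
s=status.sense(); print(s)
E
```

```text
scene {'vertical_fov': 43.77930251765342, 'cx': 318.16366926938196, 'cy': 205.72392334510846, 'xyz': array([ 191.80034409, -301.13180388,  909.45735105]), 'attitude': array([-1.50988629e+02,  1.02166694e-01, -6.81242277e+01])}
side {'vertical_fov': 47.833686785972716, 'cx': 314.22340433430793, 'cy': 201.52924688867654, 'xyz': array([ 299.28258382, -670.31475659,  709.35109906]), 'attitude': array([-133.77253446,    0.61603523,  -29.4939746 ])}
{'time': 0.1, 'joint_pos': array([-7.83458133e+01,  7.51068836e+00,  8.53245416e+01, -9.50999709e-04,
        8.72623284e+01, -4.89285461e+00]), 'qd': array([ 0.0436772 , -0.18503832, -0.1597346 ,  0.01242729,  0.05675347,
       -0.0716249 ]), 'joint_efforts': array([ 2.26285498e-03, -5.70951676e+01, -5.01941872e+01, -9.95856112e-05,
        8.12106882e-03, -8.70814375e-06]), 'tool_pos': array([ 170.795699  , -574.64499891,  230.33591228]), 'tcp_rot': array([-1.79902716e+02, -7.37463199e-03,  1.65470813e+01]), 'ft_force': array([ 0.00283805,  0.6277265 , -0.2539679 ]), 'wrist_torque': array([-0.0692147 , -0.02765113,  0.01586349]), 'grip_force': 0.0, 'finger_gap': 85.8442135562058}
```

View pics/scene0.png

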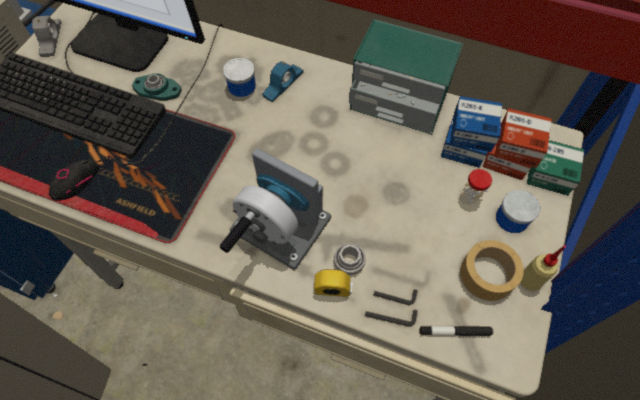

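View pics/side0.png

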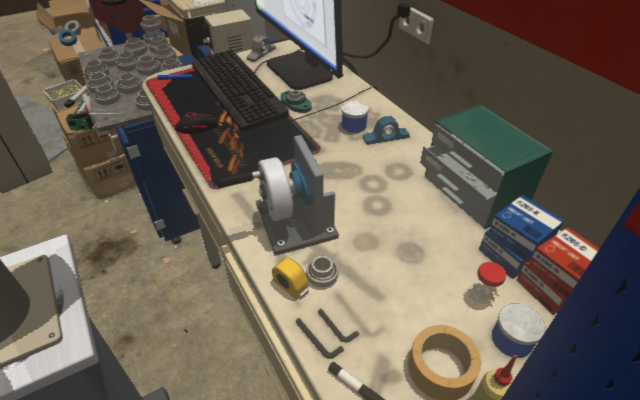

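The scene view shows the wheel at about (265,212), the black sleeve from (225,247) to (250,218), the tape at (332,283) and the bearing at (349,258). In the side view the wheel is at (274,188), and the sleeve is lost against the dark mat. I'll zoom in.

```bash
python3 - <<'E'
import cv2,numpy as np
a=cv2.imread("pics/scene0.png")[140:300,210:370]; b=cv2.imread("pics/side0.png")[125:285,205:365]
f=lambda c:cv2.resize(np.clip(c.astype(float)*1.5+15,0,255).astype(np.uint8),(400,400),interpolation=cv2.INTER_CUBIC)
cv2.imwrite("pics/z0.png",np.hstack([f(a),f(b)]))
E
```

```text
(no output)
```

View pics/z0.png

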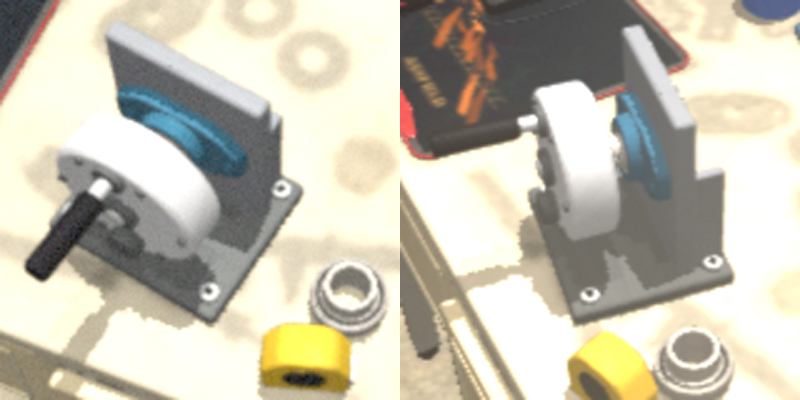

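```bash
cat > h.py <<'E'
import numpy as np
from scipy.spatial.transform import Rotation as R
from bench import viewer
def ray(n,p):
    m=viewer.camera_model(n); f=200/np.tan(np.radians(m["vertical_fov"])/2)
    d=R.from_euler('xyz',m["attitude"],degrees=True).apply([(p[0]-m["cx"])/f,(p[1]-m["cy"])/f,1]); return np.array(m["xyz"]),d/np.linalg.norm(d)
def tri(a,b):
    (o,d),(q,e)=ray("scene",a),ray("side",b)
    t=np.linalg.lstsq(np.c_[d,-e],q-o,rcond=None)[0]; x,y=o+t[0]*d,q+t[1]*e
    return (x+y)/2,np.linalg.norm(x-y)
def pl(n,p,z):
    o,d=ray(n,p); return o+d*(z-o[2])/d[2]
E
python3 - <<'E'
from h import *
np.set_printoptions(precision=1,suppress=True)
P={"slF":((37,267),(437,144)),"slB":((97,198),(517,130)),"scrF":((209,292),(590,295)),"scrB":((282,188),(713,261)),"cornF":((210,313),(577,308)),"cornB":((300,190),(733,268)),"upL":((110,25),(628,28)),"upR":((266,108),(680,125))}
for k,(a,b) in P.items():
    a=(a[0]/2.5+210,a[1]/2.5+140); b=((b[0]-400)/2.5+205,b[1]/2.5+125)
    print(k,*tri(a,b), pl("scene",a,16)[:2],pl("side",b,16)[:2])
for k,a,z in(("tapetop",(305,345),59),("bear",(350,285),38)): print(k,pl("scene",(a[0]/2.5+210,a[1]/2.5+140),z))
E
```

```text
slF [451.7 -28.1 152.2] 1.779151277593256 [497.3  20.8] [490.1 129.4]
slB [511.6 -43.  152.4] 1.1400153507185664 [569.9   3.6] [562.8 110.2]
scrF [ 527.4 -114.    21.9] 2.9309354621357544 [ 528. -113.] [ 530.9 -108.7]
scrB [ 631.3 -133.4   24.2] 2.2865317896625714 [ 634.1 -132. ] [ 636.6 -126.6]
cornF [ 511.8 -121.7   22.5] 3.5676696333461915 [ 512.2 -120.6] [ 515.7 -115.9]
cornB [ 639.9 -146.8   20.9] 8.084006874628843 [ 637.8 -146.2] [ 646.9 -141.7]
upL [631.3   1.1 176.2] 1.2779967329883486 [728.2  67.3] [730.1 202.4]
upR [ 604.6 -130.5  182.1] 1.6057548022972845 [700.  -91.4] [699.5  39. ]
tapetop [ 499.5 -202.9   59. ]
bear [ 564.9 -214.8   38. ]
```

Request:
arm_command(
  targets=[
    [[0.026,0.049,0,0,0,-0.0484,1],[0.026,0.049,0,0,0,-0.0484,1],[0.026,0.049,0,0,0,-0.0484,1],[0.026,0.049,0,0,0,-0.0484,1],[0.026,0.049,0,0,0,-0.0484,1],[0.026,0.049,0,0,0,-0.0484,1],[0.026,0.049,0,0,0,-0.0484,1],[0.026,0.049,0,0,0,-0.0484,1],[0.026,0.049,0,0,0,-0.0484,1],[0.026,0.049,0,0,0,-0.0484,1]],
  ],
  force=60,
)

```text
time: 1.35
tool_pos: [431.3, -83.4, 231.1]
tcp_rot: [180.0, -0.0, -11.3]
ft_force: [0.4, -0.8, -0.2]
finger_gap: 85.7
grip_force: 0.0
```

Request:
arm_command(
  targets=[
    [[0.01,0.018,0,0,0,0,1],[0.01,0.018,0,0,0,0,1],[0.009,0.018,-0.01,0,0,0,1],[0,0,0,0,0,0,1],[0,0,0,0,0,0,1],[0,0,0,0,0,0,1]],
  ],
)

```text
time: 2.1
tool_pos: [459.8, -31.8, 221.6]
tcp_rot: [180.0, -0.0, -11.2]
ft_force: [-0.9, -0.5, 0.1]
finger_gap: 85.4
grip_force: 0.0
```

```bash
python3 - <<'E'
from bench import status, viewer
import cv2,numpy as np
s=status.sense(); print({k:s[k] for k in("time","tool_pos","tcp_rot","ft_force","finger_gap")})
c=[]
for n,(x,y) in(("scene",(140,110)),("side",(130,60))):
    im=viewer.snapshot(n)[y:y+240,x:x+240,::-1]; c.append(cv2.resize(np.clip(im*1.5+15.,0,255).astype(np.uint8),(400,400)))
print(viewer.camera_model("wrist"))
w=viewer.snapshot("wrist"); cv2.imwrite("pics/w1.png",w[:,:,::-1]);cv2.imwrite("pics/z1.png",np.hstack(c))
E
```

```text
{'time': 2.1, 'tool_pos': array([459.80393571, -31.79791064, 221.57950628]), 'tcp_rot': array([ 1.79990620e+02, -1.97457108e-02, -1.12297854e+01]), 'ft_force': array([-0.88087687, -0.52499273,  0.10499244]), 'finger_gap': 85.3840770417251}
{'vertical_fov': 65.70646984690485, 'cx': 315.2518436100535, 'cy': 200.5205314996371, 'xyz': array([540.92870202, -47.23611692, 365.76298738]), 'attitude': array([ 1.61129434e+02,  1.32645124e-01, -1.01191317e+02])}
```

View pics/z1.png

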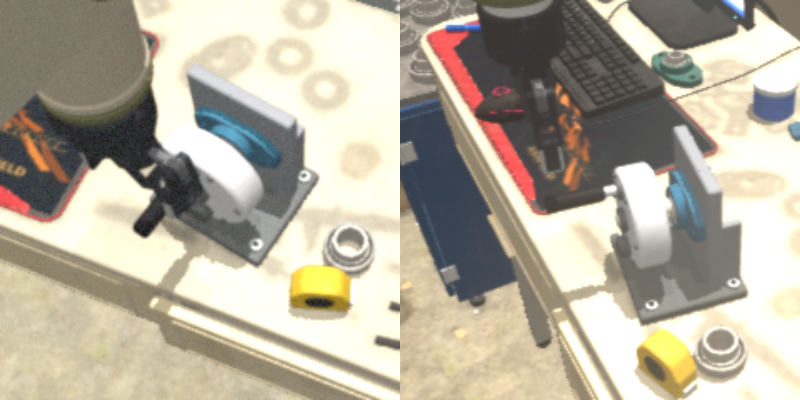

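View pics/w1.png

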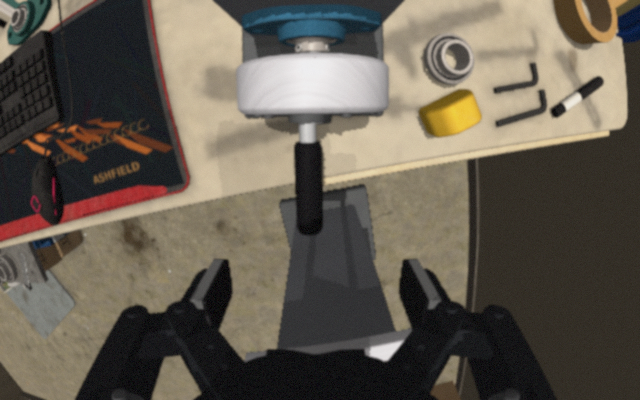

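The wrist view shows the sleeve from (308,145) to (311,233), the wheel spanning columns 238–388, and the fingers clear on both sides. Next I'll cast these points onto their heights.

```bash
python3 - <<'E'
import numpy as np
from h import *
m=viewer.camera_model("wrist"); f=200/np.tan(np.radians(m["vertical_fov"])/2)
def wp(p,z):
    v=np.array([p[0]-m["cx"],p[1]-m["cy"]]); r=np.hypot(*v); a=r/f
    d=R.from_euler('xyz',m["attitude"],degrees=True).apply(np.r_[v/r*np.sin(a),np.cos(a)]); o=np.array(m["xyz"])
    return o+d*(z-o[2])/d[2]
ex=np.array([.981,-.194]);ey=np.array([.194,.981]);O=np.array([592,-56])
for k,p,z in(("slF",(311,234),150),("slB",(308,145),150),("whL",(238,90),105),("whR",(388,90),105),("brg",(449,60),38),("tape",(450,105),59)):
    w=wp(p,z); d=w[:2]-O; print(k,w.round(1),"stand",(d@ex).round(1),(d@ey).round(1))
E
```

```text
slF [442.7 -23.9 150. ] stand -152.7 2.5
slB [510.  -35.3 150. ] stand -84.4 4.4
whL [562.6  15.4 105. ] stand -42.7 64.4
whR [ 537.9 -108.1  105. ] stand -42.9 -61.6
brg [ 562.3 -199.8   38. ] stand -1.2 -146.8
tape [ 513.9 -183.4   59. ] stand -51.9 -140.2
```

Request:
arm_command(
  targets=[
    [[-0.002,0.004,-0.01,0,0,0,1],[0,0,-0.02,0,0,0,1],[0,0,-0.02,0,0,0,1],[0,0,-0.02,0,0,0,1],[0,0,-0.015,0,0,0,1],[0,0,-0.005,0,0,0,1],[0,0,0,0,0,0,1],[0,0,0,0,0,0,1]],
  ],
  force=60,
)

```text
time: 3.25
tool_pos: [458.5, -27.3, 132.2]
tcp_rot: [-180.0, -0.1, -11.2]
ft_force: [0.8, 0.5, 0.8]
finger_gap: 85.4
grip_force: 0.0
```

Request:
arm_command(
  targets=[
    [[0,0,0,0,0,0,-1],[0,0,0,0,0,0,-1],[0,0,0,0,0,0,-1],[0,0,0,0,0,0,-1],[0,0,0,0,0,0,-1],[0,0,0,0,0,0,-1],[0,0,0,0,0,0,-1],[0,0,0,0,0,0,-1]],
  ],
)

```text
time: 4.25
tool_pos: [458.0, -27.0, 131.5]
tcp_rot: [-180.0, -0.0, -11.2]
ft_force: [-2.0, 3.0, 5.6]
finger_gap: 18.2
grip_force: 58.6
```

```bash
python3 - <<'E'
from bench import status, viewer
import cv2,numpy as np
s=status.sense(); print({k:s[k] for k in("time","tool_pos","tcp_rot","ft_force","wrist_torque","finger_gap","grip_force")})
w=viewer.snapshot("wrist"); cv2.imwrite("pics/w2.png",w[:,:,::-1])
E
```

```text
{'time': 4.25, 'tool_pos': array([457.99243037, -26.986971  , 131.51381879]), 'tcp_rot': array([-1.79983221e+02, -1.03927125e-02, -1.11776161e+01]), 'ft_force': array([-2.04225486,  3.03121592,  5.63646757]), 'wrist_torque': array([0.49281438, 0.27324474, 0.13066553]), 'finger_gap': 18.19896718963858, 'grip_force': 58.60842168331146}
```

View pics/w2.png

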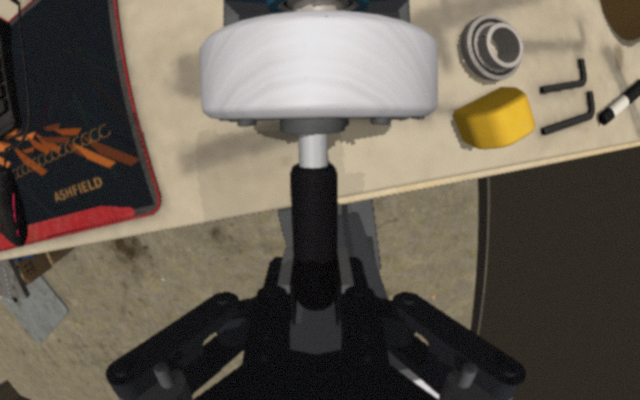

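```bash
python3 - <<'E'
import numpy as np
t=np.radians(-2.3+15*np.arange(25)); y=-45*np.sin(t); z=45*np.cos(t)
for k in range(24):
    d=(y[k+1]-y[k])/4e3; print(k+1,round(12.7+15*k,1),f"{.194*d:.5f}, {.981*d:.5f}, {(z[k+1]-z[k])/4e3:.5f}")
E
```

```text
1 12.7 -0.00057, -0.00287, -0.00027
2 27.7 -0.00053, -0.00270, -0.00101
3 42.7 -0.00047, -0.00235, -0.00169
4 57.7 -0.00036, -0.00184, -0.00226
5 72.7 -0.00024, -0.00121, -0.00267
6 87.7 -0.00010, -0.00049, -0.00289
7 102.7 0.00005, 0.00026, -0.00292
8 117.7 0.00020, 0.00099, -0.00276
9 132.7 0.00033, 0.00166, -0.00240
10 147.7 0.00044, 0.00221, -0.00188
11 162.7 0.00052, 0.00262, -0.00123
12 177.7 0.00056, 0.00284, -0.00050
13 192.7 0.00057, 0.00287, 0.00027
14 207.7 0.00053, 0.00270, 0.00101
15 222.7 0.00047, 0.00235, 0.00169
16 237.7 0.00036, 0.00184, 0.00226
17 252.7 0.00024, 0.00121, 0.00267
18 267.7 0.00010, 0.00049, 0.00289
19 282.7 -0.00005, -0.00026, 0.00292
20 297.7 -0.00020, -0.00099, 0.00276
21 312.7 -0.00033, -0.00166, 0.00240
22 327.7 -0.00044, -0.00221, 0.00188
23 342.7 -0.00052, -0.00262, 0.00123
24 357.7 -0.00056, -0.00284, 0.00050
```

Request:
arm_command(
  targets=[
    [[-0.0006,-0.0029,-0.0003,0,0,0,-1],[-0.0006,-0.0029,-0.0003,0,0,0,-1],[-0.0006,-0.0029,-0.0003,0,0,0,-1],[-0.0006,-0.0029,-0.0003,0,0,0,-1]],
  ],
)

```text
time: 4.8
tool_pos: [455.9, -38.5, 130.8]
tcp_rot: [-180.0, -0.1, -11.2]
ft_force: [-2.3, 4.1, 6.6]
finger_gap: 18.2
grip_force: 58.8
```

Request:
arm_command(
  targets=[
    [[-0.0005,-0.0027,-0.001,0,0,0,-1],[-0.0005,-0.0027,-0.001,0,0,0,-1],[-0.0005,-0.0027,-0.001,0,0,0,-1],[-0.0005,-0.0027,-0.001,0,0,0,-1]],
  ],
)

```text
time: 5.3
tool_pos: [453.8, -50.0, 126.8]
tcp_rot: [180.0, -0.1, -11.2]
ft_force: [-2.5, 1.1, 8.1]
finger_gap: 18.6
grip_force: 59.0
```

Request:
arm_command(
  targets=[
    [[-0.0005,-0.0023,-0.0017,0,0,0,-1],[-0.0005,-0.0023,-0.0017,0,0,0,-1],[-0.0005,-0.0023,-0.0017,0,0,0,-1],[-0.0005,-0.0023,-0.0017,0,0,0,-1]],
  ],
)

```text
time: 5.8
tool_pos: [452.0, -59.9, 120.1]
tcp_rot: [179.9, -0.1, -11.2]
ft_force: [-1.9, -1.3, 6.7]
finger_gap: 18.1
grip_force: 58.9
```

Request:
arm_command(
  targets=[
    [[-0.0004,-0.0018,-0.0023,0,0,0,-1],[-0.0004,-0.0018,-0.0023,0,0,0,-1],[-0.0004,-0.0018,-0.0023,0,0,0,-1],[-0.0004,-0.0018,-0.0022,0,0,0,-1]],
  ],
)

```text
time: 6.3
tool_pos: [450.6, -67.5, 110.9]
tcp_rot: [179.9, -0.1, -11.2]
ft_force: [-0.2, -4.0, 4.8]
finger_gap: 18.5
grip_force: 58.8
```

Request:
arm_command(
  targets=[
    [[-0.0002,-0.0012,-0.0027,0,0,0,-1],[-0.0002,-0.0012,-0.0027,0,0,0,-1],[-0.0002,-0.0012,-0.0027,0,0,0,-1],[-0.0002,-0.0012,-0.0026,0,0,0,-1]],
  ],
)

```text
time: 6.8
tool_pos: [449.7, -72.5, 100.0]
tcp_rot: [179.8, -0.1, -11.2]
ft_force: [-0.7, -4.8, 3.9]
finger_gap: 18.0
grip_force: 58.6
```

Request:
arm_command(
  targets=[
    [[-0.0001,-0.0005,-0.0029,0,0,0,-1],[-0.0001,-0.0005,-0.0029,0,0,0,-1],[-0.0001,-0.0005,-0.0029,0,0,0,-1],[-0.0001,-0.0005,-0.0029,0,0,0,-1]],
  ],
)

```text
time: 7.3
tool_pos: [449.4, -74.5, 88.3]
tcp_rot: [179.9, -0.1, -11.2]
ft_force: [1.6, -3.9, 2.3]
finger_gap: 18.1
grip_force: 58.5
```

Request:
arm_command(
  targets=[
    [[0.0001,0.0003,-0.0029,0,0,0,-1],[0,0.0003,-0.0029,0,0,0,-1],[0.0001,0.0003,-0.0029,0,0,0,-1],[0,0.0003,-0.0029,0,0,0,-1]],
  ],
)

```text
time: 7.8
tool_pos: [449.6, -73.3, 76.5]
tcp_rot: [179.8, -0.1, -11.2]
ft_force: [0.8, -5.1, 2.0]
finger_gap: 18.4
grip_force: 58.5
```

Request:
arm_command(
  targets=[
    [[0.0002,0.001,-0.0028,0,0,0,-1],[0.0002,0.001,-0.0028,0,0,0,-1],[0.0002,0.001,-0.0028,0,0,0,-1],[0.0002,0.001,-0.0027,0,0,0,-1]],
  ],
)

```text
time: 8.3
tool_pos: [450.3, -69.2, 65.3]
tcp_rot: [179.9, -0.1, -11.2]
ft_force: [2.4, -5.6, 0.6]
finger_gap: 18.4
grip_force: 58.5
```

Request:
arm_command(
  targets=[
    [[0.0003,0.0017,-0.0024,0,0,0,-1],[0.0003,0.0017,-0.0024,0,0,0,-1],[0.0003,0.0016,-0.0024,0,0,0,-1],[0.0004,0.0016,-0.0024,0,0,0,-1]],
  ],
)

```text
time: 8.8
tool_pos: [451.5, -62.3, 55.7]
tcp_rot: [179.9, -0.1, -11.2]
ft_force: [0.6, -3.9, 1.8]
finger_gap: 18.1
grip_force: 58.7
```

Request:
arm_command(
  targets=[
    [[0.0004,0.0022,-0.0019,0,0,0,-1],[0.0004,0.0022,-0.0019,0,0,0,-1],[0.0005,0.0022,-0.0019,0,0,0,-1],[0.0005,0.0022,-0.0018,0,0,0,-1]],
  ],
)

```text
time: 9.3
tool_pos: [453.2, -53.2, 48.2]
tcp_rot: [179.9, -0.1, -11.2]
ft_force: [0.0, -4.4, 2.8]
finger_gap: 18.4
grip_force: 58.8
```

Request:
arm_command(
  targets=[
    [[0.0005,0.0026,-0.0012,0,0,0,-1],[0.0005,0.0026,-0.0012,0,0,0,-1],[0.0005,0.0026,-0.0012,0,0,0,-1],[0.0006,0.0027,-0.0013,0,0,0,-1]],
  ],
)

```text
time: 9.8
tool_pos: [455.2, -42.5, 43.4]
tcp_rot: [179.9, -0.0, -11.2]
ft_force: [-1.4, -5.3, 7.1]
finger_gap: 18.3
grip_force: 59.1
```

Request:
arm_command(
  targets=[
    [[0.0006,0.0028,-0.0005,0,0,0,-1],[0.0006,0.0028,-0.0005,0,0,0,-1],[0.0005,0.0029,-0.0005,0,0,0,-1],[0.0005,0.0029,-0.0005,0,0,0,-1]],
  ],
)

```text
time: 10.3
tool_pos: [457.2, -31.3, 41.5]
tcp_rot: [179.9, -0.0, -11.2]
ft_force: [-2.5, -6.6, 8.0]
finger_gap: 18.0
grip_force: 59.3
```

Request:
arm_command(
  targets=[
    [[0.0006,0.0029,0.0003,0,0,0,-1],[0.0006,0.0029,0.0003,0,0,0,-1],[0.0006,0.0029,0.0003,0,0,0,-1],[0.0005,0.0028,0.0002,0,0,0,-1]],
  ],
)

```text
time: 10.8
tool_pos: [459.3, -20.3, 42.6]
tcp_rot: [179.8, -0.0, -11.2]
ft_force: [-5.4, -9.8, 10.1]
finger_gap: 18.3
grip_force: 59.4
```

Request:
arm_command(
  targets=[
    [[0.0005,0.0027,0.001,0,0,0,-1],[0.0005,0.0027,0.001,0,0,0,-1],[0.0005,0.0027,0.001,0,0,0,-1],[0.0006,0.0027,0.001,0,0,0,-1]],
  ],
)

```text
time: 11.3
tool_pos: [461.1, -10.0, 46.4]
tcp_rot: [179.8, 0.0, -11.2]
ft_force: [-5.3, -13.4, 7.6]
finger_gap: 18.5
grip_force: 59.2
```

Request:
arm_command(
  targets=[
    [[0.0005,0.0024,0.0017,0,0,0,-1],[0.0005,0.0024,0.0017,0,0,0,-1],[0.0005,0.0023,0.0017,0,0,0,-1],[0.0004,0.0023,0.0017,0,0,0,-1]],
  ],
)

```text
time: 11.8
tool_pos: [462.7, -0.9, 52.7]
tcp_rot: [179.7, 0.0, -11.2]
ft_force: [-2.5, -15.9, 1.6]
finger_gap: 18.2
grip_force: 58.8
```

Request:
arm_command(
  targets=[
    [[0.0004,0.0018,0.0022,0,0,0,-1],[0.0004,0.0018,0.0022,0,0,0,-1],[0.0003,0.0018,0.0023,0,0,0,-1],[0.0003,0.0019,0.0023,0,0,0,-1]],
  ],
)

```text
time: 12.3
tool_pos: [463.9, 6.4, 61.2]
tcp_rot: [179.7, 0.1, -11.2]
ft_force: [-0.4, -14.1, -2.1]
finger_gap: 18.4
grip_force: 58.6
```

Request:
arm_command(
  targets=[
    [[0.0002,0.0012,0.0027,0,0,0,-1],[0.0002,0.0012,0.0027,0,0,0,-1],[0.0003,0.0012,0.0027,0,0,0,-1],[0.0002,0.0012,0.0026,0,0,0,-1]],
  ],
)

```text
time: 12.8
tool_pos: [464.9, 11.6, 71.5]
tcp_rot: [179.8, 0.1, -11.2]
ft_force: [2.2, -12.9, -7.0]
finger_gap: 18.3
grip_force: 58.6
```

Request:
arm_command(
  targets=[
    [[0.0001,0.0005,0.0029,0,0,0,-1],[0.0001,0.0005,0.0029,0,0,0,-1],[0.0001,0.0005,0.0029,0,0,0,-1],[0.0001,0.0005,0.0029,0,0,0,-1]],
  ],
)

```text
time: 13.3
tool_pos: [465.3, 14.0, 82.8]
tcp_rot: [179.8, 0.1, -11.2]
ft_force: [4.0, -9.8, -11.0]
finger_gap: 18.2
grip_force: 58.7
```

Request:
arm_command(
  targets=[
    [[-0.0001,-0.0003,0.0029,0,0,0,-1],[0,-0.0003,0.0029,0,0,0,-1],[-0.0001,-0.0003,0.0029,0,0,0,-1],[0,-0.0002,0.003,0,0,0,-1]],
  ],
)

```text
time: 13.8
tool_pos: [465.2, 13.5, 94.3]
tcp_rot: [179.9, 0.1, -11.2]
ft_force: [6.1, -7.3, -11.5]
finger_gap: 18.1
grip_force: 58.7
```

Request:
arm_command(
  targets=[
    [[-0.0002,-0.001,0.0028,0,0,0,-1],[-0.0002,-0.001,0.0028,0,0,0,-1],[-0.0002,-0.001,0.0027,0,0,0,-1],[-0.0002,-0.001,0.0027,0,0,0,-1]],
  ],
)

```text
time: 14.3
tool_pos: [464.6, 10.2, 105.4]
tcp_rot: [180.0, 0.1, -11.2]
ft_force: [6.5, -3.1, -11.9]
finger_gap: 18.0
grip_force: 58.8
```

Request:
arm_command(
  targets=[
    [[-0.0003,-0.0016,0.0024,0,0,0,-1],[-0.0003,-0.0016,0.0024,0,0,0,-1],[-0.0004,-0.0017,0.0024,0,0,0,-1],[-0.0003,-0.0017,0.0024,0,0,0,-1]],
  ],
)

```text
time: 14.8
tool_pos: [463.5, 4.2, 115.2]
tcp_rot: [-180.0, 0.0, -11.2]
ft_force: [7.7, 1.2, -11.1]
finger_gap: 17.9
grip_force: 59.0
```

Request:
arm_command(
  targets=[
    [[-0.0004,-0.0022,0.0019,0,0,0,-1],[-0.0004,-0.0022,0.0019,0,0,0,-1],[-0.0005,-0.0022,0.0019,0,0,0,-1],[-0.0005,-0.0022,0.0018,0,0,0,-1]],
  ],
)

```text
time: 15.3
tool_pos: [462.0, -4.0, 123.1]
tcp_rot: [-179.9, 0.0, -11.2]
ft_force: [6.7, 2.6, -7.4]
finger_gap: 18.1
grip_force: 59.3
```

Request:
arm_command(
  targets=[
    [[-0.0005,-0.0026,0.0012,0,0,0,-1],[-0.0005,-0.0026,0.0012,0,0,0,-1],[-0.0005,-0.0026,0.0012,0,0,0,-1],[-0.0006,-0.0027,0.0013,0,0,0,-1]],
  ],
)

```text
time: 15.8
tool_pos: [460.2, -14.1, 128.6]
tcp_rot: [-179.9, -0.0, -11.1]
ft_force: [5.5, 6.4, -4.1]
finger_gap: 18.2
grip_force: 59.9
```

Request:
arm_command(
  targets=[
    [[-0.0006,-0.0028,0.0005,0,0,0,-1],[-0.0006,-0.0028,0.0005,0,0,0,-1],[-0.0005,-0.0029,0.0005,0,0,0,-1],[-0.0005,-0.0029,0.0005,0,0,0,-1]],
  ],
)

```text
time: 16.3
tool_pos: [458.2, -25.5, 131.4]
tcp_rot: [-179.9, -0.0, -11.1]
ft_force: [1.8, 6.2, 3.0]
finger_gap: 18.4
grip_force: 60.5
```

Request:
arm_command(
  targets=[
    [[-0.0006,-0.0029,-0.0003,0,0,0,-1],[-0.0006,-0.0029,-0.0003,0,0,0,-1],[-0.0006,-0.0029,-0.0003,0,0,0,-1],[-0.0006,-0.0029,-0.0003,0,0,0,-1]],
  ],
)

```text
time: 16.8
tool_pos: [456.1, -37.7, 130.9]
tcp_rot: [-179.9, -0.1, -11.2]
ft_force: [-0.8, 4.4, 7.5]
finger_gap: 18.0
grip_force: 61.1
```

Request:
arm_command(
  targets=[
    [[-0.0005,-0.0027,-0.001,0,0,0,-1],[-0.0005,-0.0027,-0.001,0,0,0,-1],[-0.0005,-0.0027,-0.001,0,0,0,-1],[-0.0005,-0.0027,-0.001,0,0,0,-1]],
  ],
)

```text
time: 17.3
tool_pos: [453.9, -49.4, 127.1]
tcp_rot: [180.0, -0.1, -11.2]
ft_force: [-2.8, 0.5, 9.0]
finger_gap: 18.2
grip_force: 61.2
```

```bash
cat > fit.py <<'E'
import numpy as np
from scipy.optimize import least_squares
D=np.array([float(v) for v in """455.9 -38.5 130.8 -2.3 4.1 6.6 453.8 -50.0 126.8 -2.5 1.1 8.1 452.0 -59.9 120.1 -1.9 -1.3 6.7
450.6 -67.5 110.9 -0.2 -4.0 4.8 449.7 -72.5 100.0 -0.7 -4.8 3.9 449.4 -74.5 88.3 1.6 -3.9 2.3 449.6 -73.3 76.5 0.8 -5.1 2.0 450.3 -69.2 65.3 2.4 -5.6 0.6
451.5 -62.3 55.7 0.6 -3.9 1.8 453.2 -53.2 48.2 0.0 -4.4 2.8 455.2 -42.5 43.4 -1.4 -5.3 7.1 457.2 -31.3 41.5 -2.5 -6.6 8.0 459.3 -20.3 42.6 -5.4 -9.8 10.1
461.1 -10.0 46.4 -5.3 -13.4 7.6 462.7 -0.9 52.7 -2.5 -15.9 1.6 463.9 6.4 61.2 -0.4 -14.1 -2.1 464.9 11.6 71.5 2.2 -12.9 -7.0 465.3 14.0 82.8 4.0 -9.8 -11.0
465.2 13.5 94.3 6.1 -7.3 -11.5 464.6 10.2 105.4 6.5 -3.1 -11.9 463.5 4.2 115.2 7.7 1.2 -11.1 462.0 -4.0 123.1 6.7 2.6 -7.4 460.2 -14.1 128.6 5.5 6.4 -4.1
458.2 -25.5 131.4 1.8 6.2 3.0 456.1 -37.7 130.9 -0.8 4.4 7.5 453.9 -49.4 127.1 -2.8 0.5 9.0""".split()]).reshape(-1,6)
y0=np.array([.194,.981]); Y=D[:,:2]@y0; Z=D[:,2]; Fy=D[:,3:5]@y0; Fz=D[:,5]
def run(fr,ya=None):
    def res(p,r=45):
        return np.hypot(Y-p[2]*Fy-p[0],Z-p[2]*Fz-p[1])-(r if fr else p[3])
    s=least_squares(res,[57,87,0.1,45]); c=s.x
    cy,cz,k=c[:3]; th=np.arctan2(-(Y-k*Fy-cy),Z-k*Fz-cz)
    R=45; ty,tz=-np.cos(th),-np.sin(th)
    Tr=-(Fy*ty+Fz*tz)*R/1000
    A=np.c_[np.ones_like(th),np.cos(th),np.sin(th)]; q,*_=np.linalg.lstsq(A,Tr,rcond=None); e=Tr-A@q
    hard=np.arctan2(q[2],q[1])
    print("fix" if fr else "free",c.round(3),"rms",s.fun.std().round(2),"brake",q[0].round(3),"amp",np.hypot(*q[1:]).round(3),"hard",np.degrees(hard).round(1),"target",(np.degrees(hard)-90).round(1),"err",e.std().round(3))
    return th,Tr
run(False); th,T=run(True); print(np.degrees(th).round(0)); print(T.round(2))
E
python3 fit.py
```

```text
free [ 5.8957e+01  8.6756e+01 -2.8000e-02  4.4990e+01] rms 0.03 brake 0.299 amp 0.2 hard -101.4 target -191.4 err 0.024
fix [ 5.8980e+01  8.6738e+01 -2.5000e-02  4.5000e+01] rms 0.03 brake 0.299 amp 0.2 hard -101.4 target -191.4 err 0.024
[  11.   26.   42.   57.   73.   88.  103.  118.  134.  149.  164.  179.
 -167. -153. -139. -125. -110.  -95.  -81.  -66.  -51.  -37.  -22.   -6.
    9.   26.]
[0.21 0.19 0.15 0.09 0.1  0.1  0.14 0.13 0.17 0.23 0.33 0.32 0.37 0.41
 0.5  0.43 0.48 0.53 0.47 0.46 0.46 0.34 0.38 0.27 0.24 0.17]
```

Request:
arm_command(
  targets=[
    [[0.0004,0.0023,0.0014,0,0,0,-1],[0.0004,0.0023,0.0014,0,0,0,-1],[0.0004,0.0023,0.0014,0,0,0,-1],[0.0005,0.0023,0.0014,0,0,0,-1]],
  ],
)

```text
time: 17.8
tool_pos: [455.3, -41.3, 130.5]
tcp_rot: [179.9, -0.1, -11.2]
ft_force: [8.5, -8.1, -12.1]
finger_gap: 18.2
grip_force: 59.0
```

Request:
arm_command(
  targets=[
    [[0.0006,0.0029,0.0003,0,0,0,-1],[0.0006,0.0029,0.0003,0,0,0,-1],[0.0006,0.0029,0.0003,0,0,0,-1],[0.0006,0.0029,0.0003,0,0,0,-1]],
  ],
)

```text
time: 18.3
tool_pos: [457.4, -29.8, 131.9]
tcp_rot: [179.9, -0.0, -11.2]
ft_force: [4.8, -9.1, -6.4]
finger_gap: 18.7
grip_force: 59.5
```

Request:
arm_command(
  targets=[
    [[0.0006,0.0028,-0.0005,0,0,0,-1],[0.0006,0.0028,-0.0005,0,0,0,-1],[0.0005,0.0029,-0.0005,0,0,0,-1],[0.0005,0.0029,-0.0005,0,0,0,-1]],
  ],
)

```text
time: 18.8
tool_pos: [459.5, -18.3, 130.1]
tcp_rot: [179.9, -0.0, -11.2]
ft_force: [1.2, -8.1, -3.1]
finger_gap: 18.2
grip_force: 59.8
```

Request:
arm_command(
  targets=[
    [[0.0005,0.0026,-0.0012,0,0,0,-1],[0.0005,0.0026,-0.0012,0,0,0,-1],[0.0005,0.0026,-0.0012,0,0,0,-1],[0.0006,0.0027,-0.0013,0,0,0,-1]],
  ],
)

```text
time: 19.3
tool_pos: [461.5, -7.5, 125.4]
tcp_rot: [179.9, 0.0, -11.2]
ft_force: [0.1, -6.1, -0.3]
finger_gap: 18.1
grip_force: 60.1
```

Request:
arm_command(
  targets=[
    [[0.0004,0.0022,-0.0019,0,0,0,-1],[0.0004,0.0022,-0.0019,0,0,0,-1],[0.0005,0.0022,-0.0019,0,0,0,-1],[0.0005,0.0022,-0.0018,0,0,0,-1]],
  ],
)

```text
time: 19.8
tool_pos: [463.2, 2.0, 117.7]
tcp_rot: [179.9, 0.0, -11.2]
ft_force: [-0.7, -7.6, -1.6]
finger_gap: 18.3
grip_force: 60.0
```

Request:
arm_command(
  targets=[
    [[0.0003,0.0016,-0.0024,0,0,0,-1],[0.0003,0.0016,-0.0024,0,0,0,-1],[0.0004,0.0017,-0.0024,0,0,0,-1],[0.0003,0.0017,-0.0024,0,0,0,-1]],
  ],
)

```text
time: 20.3
tool_pos: [464.4, 8.8, 108.2]
tcp_rot: [180.0, 0.0, -11.2]
ft_force: [-2.4, -6.1, 0.5]
finger_gap: 18.1
grip_force: 60.1
```

Request:
arm_command(
  targets=[
    [[0.0002,0.001,-0.0028,0,0,0,-1],[0.0002,0.001,-0.0028,0,0,0,-1],[0.0002,0.001,-0.0027,0,0,0,-1],[0.0002,0.001,-0.0027,0,0,0,-1]],
  ],
)

```text
time: 20.8
tool_pos: [465.2, 12.9, 97.3]
tcp_rot: [180.0, 0.0, -11.2]
ft_force: [-4.3, -4.9, 2.5]
finger_gap: 18.3
grip_force: 60.2
```

Request:
arm_command(
  targets=[
    [[0.0001,0.0003,-0.0029,0,0,0,-1],[0,0.0003,-0.0029,0,0,0,-1],[0.0001,0.0003,-0.0029,0,0,0,-1],[0,0.0002,-0.003,0,0,0,-1]],
  ],
)

```text
time: 21.3
tool_pos: [465.5, 14.1, 85.6]
tcp_rot: [180.0, 0.0, -11.2]
ft_force: [-6.1, -1.9, 1.7]
finger_gap: 18.1
grip_force: 60.3
```

Request:
arm_command(
  targets=[
    [[-0.0001,-0.0005,-0.0029,0,0,0,-1],[-0.0001,-0.0005,-0.0029,0,0,0,-1],[-0.0001,-0.0005,-0.0029,0,0,0,-1],[-0.0001,-0.0005,-0.0029,0,0,0,-1]],
  ],
)

```text
time: 21.8
tool_pos: [465.1, 12.3, 74.1]
tcp_rot: [-180.0, 0.0, -11.2]
ft_force: [-5.2, -1.3, 2.6]
finger_gap: 18.3
grip_force: 60.4
```

Request:
arm_command(
  targets=[
    [[-0.0002,-0.0012,-0.0027,0,0,0,-1],[-0.0002,-0.0012,-0.0027,0,0,0,-1],[-0.0003,-0.0012,-0.0027,0,0,0,-1],[-0.0002,-0.0012,-0.0026,0,0,0,-1]],
  ],
)

```text
time: 22.3
tool_pos: [464.3, 7.6, 63.4]
tcp_rot: [-180.0, 0.0, -11.2]
ft_force: [-5.2, 1.7, 2.1]
finger_gap: 18.2
grip_force: 60.4
```

Request:
arm_command(
  targets=[
    [[-0.0004,-0.0018,-0.0022,0,0,0,-1],[-0.0004,-0.0018,-0.0022,0,0,0,-1],[-0.0003,-0.0018,-0.0023,0,0,0,-1],[-0.0003,-0.0019,-0.0023,0,0,0,-1]],
  ],
)

```text
time: 22.8
tool_pos: [463.0, 0.5, 54.4]
tcp_rot: [-179.9, 0.0, -11.2]
ft_force: [-4.8, 2.7, 2.1]
finger_gap: 18.2
grip_force: 60.4
```

Request:
arm_command(
  targets=[
    [[-0.0005,-0.0024,-0.0017,0,0,0,-1],[-0.0005,-0.0024,-0.0017,0,0,0,-1],[-0.0005,-0.0023,-0.0017,0,0,0,-1],[-0.0004,-0.0023,-0.0017,0,0,0,-1]],
  ],
)

```text
time: 23.3
tool_pos: [461.3, -8.7, 47.5]
tcp_rot: [-179.9, -0.0, -11.2]
ft_force: [-2.4, 4.6, 0.2]
finger_gap: 18.0
grip_force: 60.3
```

Request:
arm_command(
  targets=[
    [[-0.0005,-0.0027,-0.001,0,0,0,-1],[-0.0005,-0.0027,-0.001,0,0,0,-1],[-0.0005,-0.0027,-0.001,0,0,0,-1],[-0.0006,-0.0027,-0.001,0,0,0,-1]],
  ],
)

```text
time: 23.8
tool_pos: [459.4, -19.3, 43.3]
tcp_rot: [-179.9, -0.0, -11.2]
ft_force: [1.1, 5.6, -3.8]
finger_gap: 18.1
grip_force: 60.0
```

Request:
arm_command(
  targets=[
    [[-0.0006,-0.0029,-0.0003,0,0,0,-1],[-0.0006,-0.0029,-0.0003,0,0,0,-1],[-0.0006,-0.0029,-0.0003,0,0,0,-1],[-0.0005,-0.0028,-0.0002,0,0,0,-1]],
  ],
)

```text
time: 24.3
tool_pos: [457.2, -30.9, 41.9]
tcp_rot: [-179.9, -0.0, -11.2]
ft_force: [3.2, 5.0, -7.7]
finger_gap: 18.3
grip_force: 59.7
```

Request:
arm_command(
  targets=[
    [[-0.0006,-0.0028,0.0005,0,0,0,-1],[-0.0006,-0.0028,0.0005,0,0,0,-1],[-0.0005,-0.0029,0.0005,0,0,0,-1],[-0.0005,-0.0029,0.0005,0,0,0,-1]],
  ],
)

```text
time: 24.8
tool_pos: [455.0, -42.6, 43.8]
tcp_rot: [-179.9, -0.1, -11.2]
ft_force: [4.3, 3.7, -10.5]
finger_gap: 18.1
grip_force: 59.4
```

```bash
cat > fit2.py <<'E'
import numpy as np
from scipy.optimize import least_squares
from fit import D
B=np.array([float(v) for v in """457.4 -29.8 131.9 4.8 -9.1 -6.4 459.5 -18.3 130.1 1.2 -8.1 -3.1 461.5 -7.5 125.4 0.1 -6.1 -0.3 463.2 2.0 117.7 -0.7 -7.6 -1.6
464.4 8.8 108.2 -2.4 -6.1 0.5 465.2 12.9 97.3 -4.3 -4.9 2.5 465.5 14.1 85.6 -6.1 -1.9 1.7 465.1 12.3 74.1 -5.2 -1.3 2.6 464.3 7.6 63.4 -5.2 1.7 2.1
463.0 0.5 54.4 -4.8 2.7 2.1 461.3 -8.7 47.5 -2.4 4.6 0.2 459.4 -19.3 43.3 1.1 5.6 -3.8 457.2 -30.9 41.9 3.2 5.0 -7.7 455.0 -42.6 43.8 4.3 3.7 -10.5""".split()]).reshape(-1,6)
A=np.r_[D,B]; s=np.r_[np.ones(len(D)),-np.ones(len(B))]
yd=np.array([.194,.981]); Y,Z=A[:,:2]@yd,A[:,2]; Fy,Fz=A[:,3:5]@yd,A[:,5]
def model(p,m):
    cy,cz,br,a,b,by,bz=p
    th=np.arctan2(-(Y-cy),Z-cz); r=np.hypot(Y-cy,Z-cz)
    T=-((Fy-m*by)*-np.cos(th)+(Fz-m*bz)*-np.sin(th))*.045
    return T-(s*br+a*np.cos(th)+b*np.sin(th)), th
for name,m,fixc in(("centre fixed 59.0,86.8",0,1),("centre free",0,0)):
    f=lambda p:np.r_[model(p,m)[0], ((p[:2]-[59,86.8])*(10 if fixc else 1e-4)), p[5:]*1e-3]
    o=least_squares(f,[59,86.8,.3,0,0.2,0,0]); p=o.x
    e,th=model(p,m); print(name,p[:5].round(3),"amp",np.hypot(p[3],p[4]).round(3),"target",(np.degrees(np.arctan2(p[4],p[3]))-90)%360,"rms",e.std().round(4))
n=len(D)
for S in(slice(0,n),slice(n,None)):
    o=least_squares(lambda p:np.hypot(Y[S]-p[0],Z[S]-p[1])-p[2],[59,87,45]); print("circle",o.x.round(2),o.fun.std().round(3))
print("last th",np.degrees(th[-1])%360)
E
python3 fit2.py | tail -5
```

```text
centre fixed 59.0,86.8 [ 5.90e+01  8.68e+01  2.99e-01 -4.20e-02 -1.96e-01] amp 0.2 target 167.93731083459926 rms 0.0225
centre free [ 5.8607e+01  8.8027e+01  3.0000e-01 -4.2000e-02 -1.9900e-01] amp 0.203 target 168.10840079248635 rms 0.0221
circle [59.17 86.6  45.04] 0.057
circle [59.2  86.85 44.94] 0.043
last th 164.66527487082038
```

Request:
arm_command(
  targets=[
    [[0.0001,0.0008,-0.0002,0,0,0,-1],[0.0002,0.0008,-0.0002,0,0,0,-1],[0.0002,0.0008,-0.0002,0,0,0,-1],[0.0001,0.0008,-0.0001,0,0,0,-1],[0,0,0,0,0,0,-1],[0,0,0,0,0,0,-1],[0,0,0,0,0,0,-1],[0,0,0,0,0,0,-1]],
  ],
)

```text
time: 25.8
tool_pos: [455.2, -41.6, 43.5]
tcp_rot: [179.9, -0.0, -11.2]
ft_force: [1.7, -9.5, -11.0]
finger_gap: 18.1
grip_force: 59.4
```

```bash
python3 - <<'E'
from bench import status,viewer
import numpy as np,cv2
s=status.sense(); p=s["tool_pos"]; print(s["time"],p,s["ft_force"],np.degrees(np.arctan2(-(p[0]*.194+p[1]*.981-59.1),p[2]-86.8))%360)
cv2.imwrite("pics/w3.png",viewer.snapshot("wrist")[:,:,::-1])
cv2.imwrite("pics/s3.png",cv2.resize(viewer.snapshot("side")[60:300,130:430,::-1],(750,600)))
E
```

```text
25.8 [455.20750481 -41.59559688  43.51941798] [  1.74920593  -9.49971096 -10.99944026] 165.00243621945353
```

View pics/s3.png

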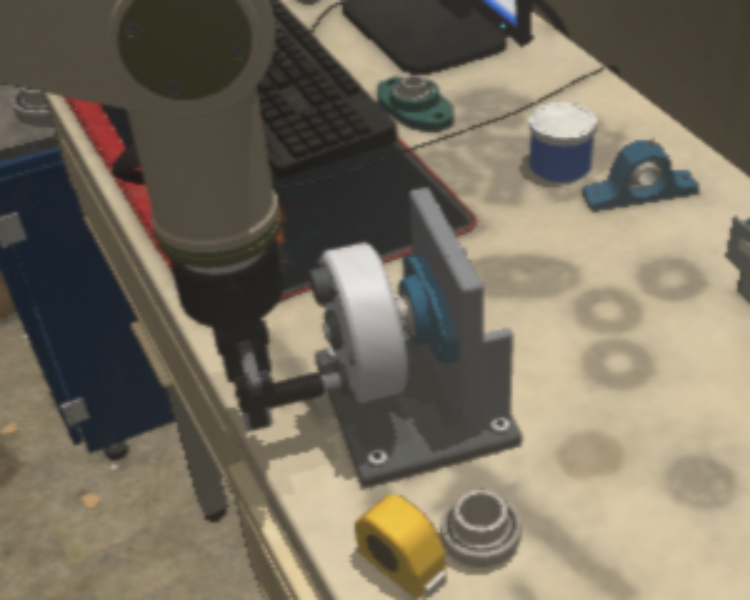

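View pics/w3.png

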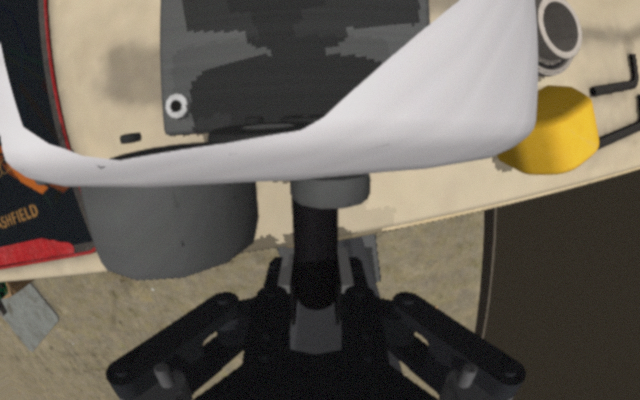

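The side view shows the sleeve still gripped at about (285,390), with the tape at (400,545) and bearing (480,525) undisturbed. The wrist view shows the fingers at (315,280) round the sleeve and clear of the wheel. The handle needs about 3° more clockwise.

Request:
arm_command(
  targets=[
    [[0.0001,0.0006,-0.0003,0,0,0,-1],[0.0001,0.0006,-0.0003,0,0,0,-1],[0.0001,0.0006,-0.0003,0,0,0,-1],[0.0001,0.0006,-0.0003,0,0,0,-1],[0,0,0,0,0,0,-1],[0,0,0,0,0,0,-1],[0,0,0,0,0,0,-1],[0,0,0,0,0,0,-1]],
  ],
)

```text
time: 26.9
tool_pos: [455.8, -39.0, 42.8]
tcp_rot: [179.9, -0.0, -11.2]
ft_force: [0.3, -8.2, -7.2]
finger_gap: 18.1
grip_force: 59.7
```

```bash
python3 - <<'E'
from bench import status
import numpy as np
s=status.sense(); p=s["tool_pos"]; print(s["time"],p,s["ft_force"],s["qd"].round(2),np.degrees(np.arctan2(-(p[0]*.194+p[1]*.981-59.1),p[2]-86.8))%360)
E
```

```text
26.9 [455.76011644 -38.97277834  42.7895247 ] [ 0.28621625 -8.18844306 -7.21625704] [ 0.01  0.07 -0.02  0.05  0.03 -0.05] 168.54901254827934
```

```bash
python3 -c "
from bench import job; print(job.hand_in())"
```

```text
the job is handed in; nothing more can be done
None
```

I wound the wheel just over one full turn clockwise and about 220° back. The force put the heavy side straight down with the handle at about 168° clockwise from the top. The gripper is still holding the handle there with the wheel at rest, the tape measure and bearing were not touched, and the job is handed in at about 27 s.

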